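# Ready the coffee grinder: grounds bin home, grind wheel on its mark

### The arm

A 6-joint arm with a two-finger parallel gripper is mounted at the origin on the work surface. World frame = base frame: x ahead of the robot, y to its left, z up, the work surface at z = 0. Lengths are in m, angles in rad, forces in N, time in s.
With the tool pointing down it reaches from about 0.25 to 0.85 m from the base axis. Payload 12.5 kg.
Tool frame: the origin (TCP) lies at the very end of the fingers, on their centre line; the grasp point (between the pads) lies 19 mm behind it; z points along the fingers, y is the direction in which the jaws open and shut (so a half turn about z gives the same grasp; the last joint's range is limited). The gripper opens to 93 mm and grips with 3 to 60 N. Pads are 15 mm wide; open, the fingers measure 128 mm over their backs; the gripper's body (75 mm by 188 mm) begins 65 mm behind the grasp point.
Start: joints at [1.175, 0.351, 1.652, -0, 1.139, -0.085], TCP at [0.168, 0.524, 0.219] pointing down, gripper open.
Joint ranges: [-2.75, 2.75], [-0.79, 2.1], [0.01, 2.65], [-1.57, 4.71], [0.07, 3.14], [-2.87, 2.87]. Speed limits (rad/s): [2.22, 2.22, 2.79, 3.14, 3.14, 3.14].

### API

Orientations are given as a unit quaternion [w, x, y, z].
In Python, from station import arm gives the robot as it stands. The module is installed in compiled form; this text tells all that it offers.
- The arm moves only by the tool move_arm, never from a script. Its argument "rows" is a list of rows, each a list of 7 numbers: the shift along the tool's x, y, z in mm, then the turn, a rotation vector about the tool's x, y, z in rad, then the gripper command: -1 is shut, 1 is fully open, values between are in proportion. A call has 1 to 12 rows; each row is the pose to reach, as a shift and turn from the pose measured when the call began, along the tool's axes at that moment; what a row does not reach only later rows make up. A row lasts 1/8 s, in which the tool goes at most 62.5 mm and 10.7 degrees, less where a joint would pass 70% of its speed; a pose out of reach is approached as far as the arm can. A call with a gripper value outside its range is refused whole. The fingers move at their own pace and stop on an object; "grip_force" is the grip in N (left out, the last holds). Time passes only in rows, so rows that repeat a pose let the fingers close. It gives the time, the measured TCP pose, the force and the opening at its end, in the units of the state.
- arm.get_state(): the state, without advancing time (a new reading comes with each control period).
- arm.grab_frame(name): name is "scene" or "side" or "wrist"; returns the picture (420x560x3 uint8, red, green, blue); there is no depth.
- arm.camera_info(name): a dict with "vfov" (degrees; the focal length in pixels is half the picture's height over the tangent of half this angle, whatever the lens; pixels are square), "cx", "cy" (the principal point, pixels), "k1" (the pictures are not rectified: a ray, as slopes to the right and down, at radius r is drawn at 1 + k1 r^2 times it, then the intrinsics apply), "R" (3x3) and "t" (3): a world point X has camera coordinates R X + t. Camera axes: x right, y down, z forward; pixel columns grow to the right and rows downward; lengths in m; the calibration is good to about 2 mm. A picture is of the moment at which its call begins: read the wrist's pose just before it. camera_info takes no time and is no camera call; for the wrist camera it gives the pose at the moment of the call.
- arm.finish_job(): hands the job in, once; it reports no verdict.
The state is a dict: "time_s": time; "qpos": joint angles; "joint_velocities": joint speeds; "joint_torque": joint torques, N m; "ee_pos": TCP position; "tool_rot": TCP orientation; "ft_force": force on the tool from outside, world axes, zero at the start; "torque": the same for the moment, N m; "finger_gap": finger opening in m.
Only numpy, scipy, OpenCV 4.12 (cv2) and the standard library are available. Lean on these libraries where they do the work, as an engineer would, in place of code of your own. Each camera call takes 0.05 s, during which the arm holds its last target.

### The job

Get the white coffee grinder ready for the next brew: slide the grounds bin, nose first, along the rails on the grinder's foot until the catch holds it fully home under the chute, and roll the grind wheel in the slot on the grinder's top until its red mark lies in line with the two white pointers beside the slot. Either may be done first; leave the other things on the counter where they stand.

Things in the scene. Friction and masses are not known exactly. Their poses are not given: they have to be found in the camera images.
- grinder: White C-shaped coffee grinder, fixed, 270 mm long (x), 130 wide (y), 286 high. Origin: centre of its underside, z up; its front looks along its own -x. Black foot plate 18 mm high, x -135 to +135; column x +45 to +135; head overhanging from x -75, y -60 to +60, underside z 120, flat top (deck) z 195. Hopper with bellows (radius 46, z 195 to 286) on the deck at x +86.
- rail_mouth (a point): On the foot plate (18 mm above the counter), mid-way between the two rails at their open front end; the bin goes in here along the grinder's +x (axes as the grinder's). Rail walls 13 mm high, 95 mm apart, flaring to 104 at the mouth. From 52 mm inside the mouth they carry lips 9 mm above the foot plate, 84 mm apart, reaching over the bin's sled.
- rail_home (a point): On the foot plate between the rails, 102 mm in from rail_mouth: the bin's origin lies here when home (axes as the grinder's). Sprung rollers in both rails then drop into the notches in the bin's sides; pushing past them takes about 4 to 8 N. An end stop lies 2 mm beyond. A chute hangs above, down to 102 mm above the counter.
- bin: Grounds bin, loose, 120 to 240 g: clear open box 96 x 66 mm, 78 high, on a black sled 110 long (x -55 to +55), 92 wide, 6 thick, with tapered nose at +x and a notch in each side edge. Origin: centre of the sled's underside; z up. Handle at -x: it goes into the grinder nose (+x) first, x along the grinder's x. Home, the handle stays outside in front of the head.
- bin_grip (a point): Middle of the upright grip bar of the bin's loop handle: bar 20 mm (x) by 14 mm (y, pinch across this), z 12 to 76, with this point 100 mm from the bin's origin towards -x and 52 mm above its underside.
- grind_wheel (a joint): Silver knurled thumbwheel, radius 40, 16 wide, axis along the grinder's y; its rim stands 11 mm out of a slot (64 x 21, along x) in the deck. rad: 0 when the red mark is in line with the pointers, growing as the rim's top moves towards the hopper (grinder +x), stops at +-0.9. Light friction (1 to 2 N at the rim), stays where left; a finger pressed lightly on its top and drawn along x rolls it.
- wheel_mark (a point): The red mark on the wheel's rim (a bar across the rim); moves with the wheel.
- pointer (a point): Top of the wheel's rim between the two white pointers (bars across the black surround either side of the slot), 206 mm above the counter, at grinder x -26. Fixed to the grinder.
- milk_jug: Steel milk jug with handle, 80 mm across, 105 high; origin under its centre. Leave standing.
- cup: White cup, 82 mm across, 65 high; origin under its centre. Leave standing.
- syrup: Amber syrup bottle, red cap, 68 mm across, 250 high; origin under its centre. Leave standing.
- tin: Blue coffee tin, 90 mm across, 120 high; origin under its centre. Leave standing.
- tamper: Dark steel tamper standing on its 58 mm foot, 92 high; origin under its centre. Leave standing.
- tissue_box: Amber tissue box with wooden lid, 132 x 122 x 85; origin under its centre. Leave it.
- card_terminal: Black card terminal, 165 x 75 x 34, lying flat; origin under its centre. Leave it.
- brush: Brush 180 mm long with dark wooden handle, lying flat along its x. Leave it.
Not all that is in view belongs to the job. What is shaped like the bin but green or yellow is not meant.

How it is judged:
At the end, for the whole second after the job is handed in: The bin rests on the rails in its detent: origin within 4 mm of rail_home along and across the rails and 3 mm in height, in line with the rails within 0.05 rad. The grind wheel is at rest within 0.1 rad (4 mm at the rim) of its red mark being in line with the pointers. Everything is released (x of bin in the frame of rail_home between -0.004 and 0.004 m and y of bin in the frame of rail_home between -0.004 and 0.004 m and z of bin in the frame of rail_home between -0.003 and 0.003 m and angle between the x axis of bin and the x axis of grinder, either way round below 0.05 rad and linear speed of bin below 0.02 m/s and value of joint grind_wheel between -0.1 and 0.1 rad and velocity of joint grind_wheel between -0.05 and 0.05 rad/s); the robot touches nothing.
It fails at once if another thing on the counter is pushed more than 40 mm or knocked over (distance of any of milk_jug, cup, syrup, tin, tamper, tissue_box, card_terminal, brush from where it was at the start of the episode above 0.04 m or angle between any of milk_jug, cup, syrup, tin, tamper's own z axis and vertical above 0.6 rad).
It also fails if it takes over 54 s, if anything falls off the work surface, if the arm or the gripper's body presses on something with over 40 N, if the wrist force passes 120 N, or if a joint passes its speed limit or range.

## Working session

There is one attempt and no reset: what is moved stays moved. The work goes in short steps, Python scripts to look and compute and a tool call to move; the robot and the scene stay as the last step left them, time stands still between calls to the robot, and variables do not carry over. Pictures are saved under pics/ and viewed, and the job is handed in when it is done.

Besides the shell and the picture viewer there is one more tool, called after "Call:" by a JSON object that holds its "op" and its "data". move_arm: Moves the arm, as the interface text tells. Its arguments: {"type":"object","properties":{"rows":{"type":"array","items":{"type":"array","items":{"type":"number"}}},"grip_force":{"type":"number"}},"required":["rows"]}

```bash
mkdir -p pics
cat > h.py <<'E'
import numpy as np, cv2
from station import arm
from scipy.spatial.transform import Rotation as Rn
def K(ci):
    f=210/np.tan(np.radians(ci['vfov']/2)); return f
def proj(ci,X):
    X=np.atleast_2d(X); c=X@np.array(ci['R']).T+np.array(ci['t']); s=c[:,:2]/c[:,2:]
    r2=(s**2).sum(1,keepdims=True); s=s*(1+ci['k1']*r2); return s*K(ci)+[ci['cx'],ci['cy']]
def ray(ci,uv):
    d=(np.array(uv,float)-[ci['cx'],ci['cy']])/K(ci); s=d.copy()
    for _ in range(30): s=d/(1+ci['k1']*(s@s))
    R=np.array(ci['R']); return -R.T@np.array(ci['t']), R.T@np.array([s[0],s[1],1])
def onz(ci,uv,z):
    o,d=ray(ci,uv); return o+d*(z-o[2])/d[2]
def grab(name,fn):
    ci=arm.camera_info(name); im=arm.grab_frame(name); cv2.imwrite('pics/'+fn+'.png',np.array(im)[:,:,::-1]); 
    import pickle; pickle.dump(ci,open('pics/'+fn+'.pkl','wb')); return ci,im
def load(fn):
    import pickle; return pickle.load(open('pics/'+fn+'.pkl','rb')), cv2.imread('pics/'+fn+'.png')
def crop(fn,x0,y0,x1,y1,s,out):
    im=cv2.imread('pics/'+fn+'.png')[y0:y1,x0:x1]; cv2.imwrite('pics/'+out+'.png',cv2.resize(im,None,fx=s,fy=s,interpolation=cv2.INTER_CUBIC))
E
python3 - <<'E'
from h import *
for n in ['scene','side','wrist']:
    ci,_=grab(n,n+'0'); print(n,ci)
print(arm.get_state())
E
```

```text
scene {'vfov': 42.242610614353836, 'cx': 280.03246557263043, 'cy': 211.30669074402914, 'k1': 0.07509115976463557, 'R': array([[-0.22149979,  0.97515992, -0.00098313],
       [ 0.69011152,  0.15604086, -0.70668051],
       [-0.6889731 , -0.15720805, -0.70753211]]), 't': array([ 0.09726308, -0.24096854,  1.98127078])}
side {'vfov': 49.62723504835512, 'cx': 282.33611591177635, 'cy': 202.28704807215115, 'k1': 0.03385558715034667, 'R': array([[ 0.96563839, -0.2597607 , -0.00817739],
       [-0.19105276, -0.68818848, -0.69992533],
       [ 0.17618551,  0.67743708, -0.71416922]]), 't': array([-0.42725828,  0.18579287,  1.27264797])}
wrist {'vfov': 66.79323119093777, 'cx': 271.08257450129594, 'cy': 203.0881368633017, 'k1': 0.0027777525662383974, 'R': array([[ 0.30627729,  0.95194133, -0.00139103],
       [ 0.91058327, -0.29254409,  0.29198642],
       [ 0.277547  , -0.09069546, -0.95642145]]), 't': array([-0.54899384, -0.03291816,  0.39204406])}
{'time_s': 0.15, 'qpos': array([ 1.17540482e+00,  3.51080592e-01,  1.65225203e+00, -2.50558097e-05,
        1.13907460e+00, -8.45969528e-02]), 'joint_velocities': array([-0.00089183, -0.00041444, -0.00125742, -0.0001007 ,  0.00209057,
        0.00081318]), 'joint_torque': array([ 6.07651582e-04, -4.97449529e+01, -2.85343301e+01,  6.99181203e-02,
        2.46322481e-02, -3.57559929e-05]), 'ee_pos': array([0.16808288, 0.52342738, 0.21825208]), 'tool_rot': array([-8.57601506e-05,  1.54767405e-01,  9.87950851e-01, -3.98315888e-04]), 'ft_force': array([ 0.14734012, -0.61883187, -0.77198195]), 'torque': array([-0.03467254,  0.00133452, -0.03881518]), 'finger_gap': 0.09275237701060703}
```

View pics/scene0.png

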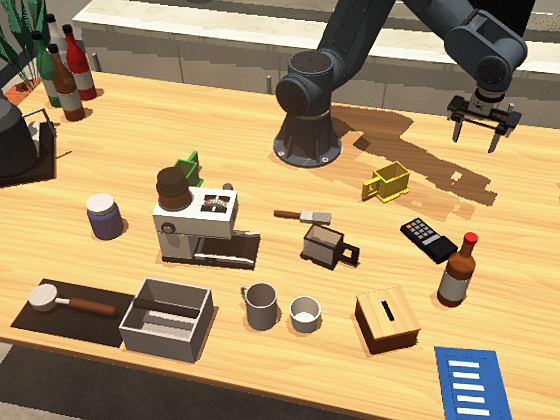

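View pics/side0.png

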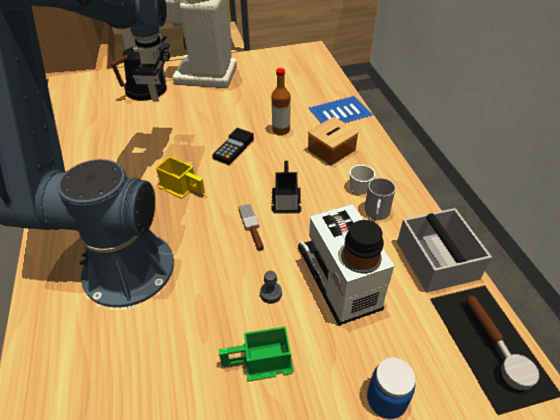

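View pics/wrist0.png

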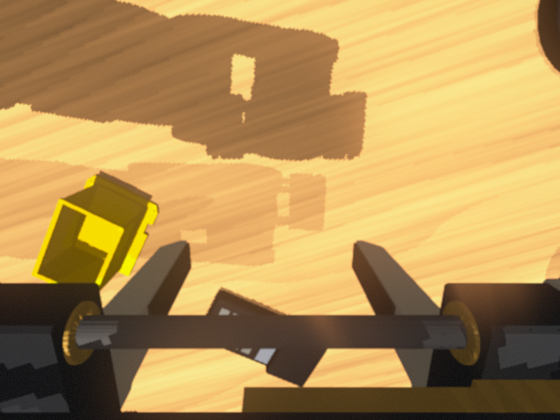

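Bin-shaped things in the scene view are yellow (388,183), green (185,168) and clear with a black sled (325,245). Only the last fits the description. I'll enlarge it and the grinder to confirm.

Run:
```python
from h import *
crop('scene0',290,215,370,275,9,'c1')
crop('scene0',145,160,275,275,6,'c2')
crop('side0',260,150,320,220,8,'c3')
crop('side0',290,200,400,325,5,'c4')
```

```text
(no output)
```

View pics/c1.png

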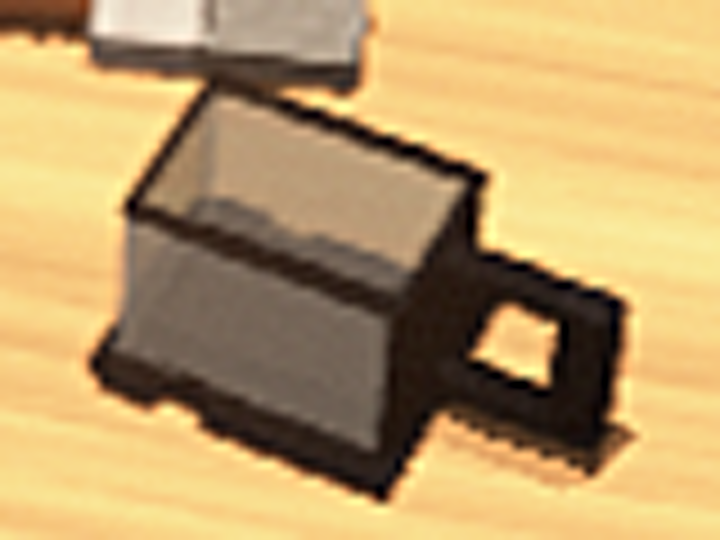

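View pics/c2.png

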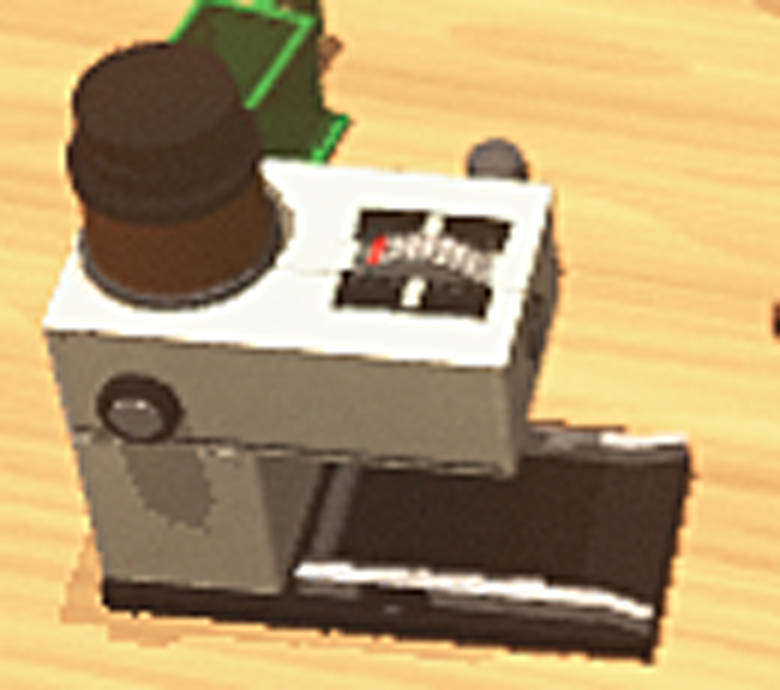

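View pics/c3.png

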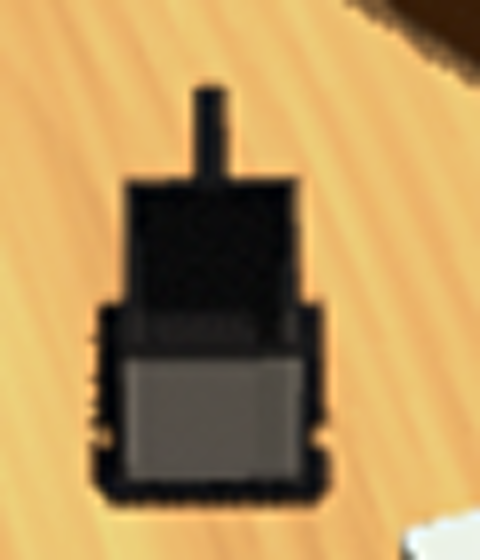

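View pics/c4.png

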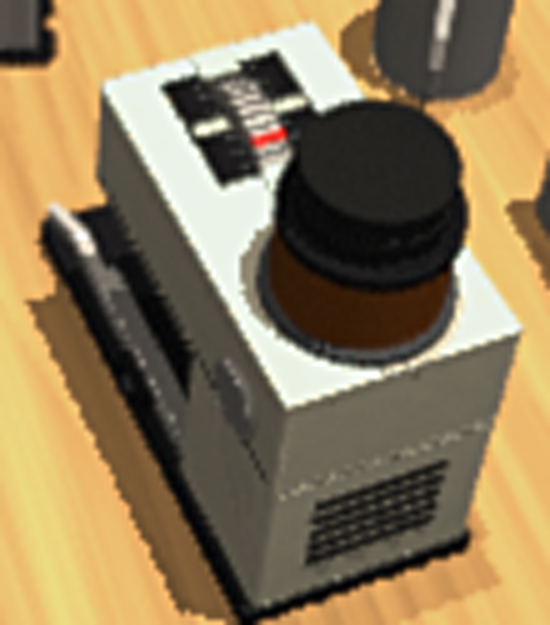

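The crop shows a clear box on a black sled with notches and its handle pointing away from the grinder, so it is the bin. The red mark sits on the hopper side of the pointers, so the angle is positive. Next I'll fit both poses.

```bash
cat > fit.py <<'E'
from h import *
from scipy.optimize import least_squares
s,_=load('scene0'); d,_=load('side0')
def fit(pts,x0):
    def X(p,L): 
        c,sn=np.cos(p[2]),np.sin(p[2]); return np.array([p[0]+c*L[0]-sn*L[1],p[1]+sn*L[0]+c*L[1],L[2]])
    f=lambda p: np.concatenate([(proj(ci,X(p,np.array(L)/1000))[0]-uv) for ci,L,uv in pts])
    r=least_squares(f,x0,loss='soft_l1'); print(r.x.round(4)); print(r.fun.reshape(-1,2).round(1).tolist()); return r.x,X
G=[(s,(-75,60,195),(229.2,220.8)),(s,(-75,-60,195),(236.7,191.2)),(s,(135,60,195),(152.5,214.7)),(s,(-75,60,120),(230.8,239.2)),(s,(-135,65,0),(253.7,269.7)),(s,(135,65,0),(162.5,261.3)),
(d,(-75,-60,195),(311,218)),(d,(-75,60,195),(353,205)),(d,(135,-60,195),(348,281.6)),(d,(135,60,195),(394,266)),(d,(135,-65,0),(340,323.6)),(d,(135,65,0),(383.6,309))]
B=[(s,(48,-33,78),(313.9,224.4)),(s,(48,33,78),(304.4,238)),(s,(-48,33,78),(333.9,248.9)),(s,(-48,-33,78),(343.9,234.8)),(s,(-55,46,0),(332.8,270.6)),
(d,(-110,0,76),(286.2,161.2)),(d,(-48,-33,78),(275.6,172.8)),(d,(-48,33,78),(297.1,172.5)),(d,(-55,-46,6),(272.5,188)),(d,(-55,46,6),(300,188))]
if __name__=='__main__':
    g,X=fit(G,[.6,-.3,-1.57]); b,_=fit(B,[.6,0,-1.57])
    print('grip',X(b,(-.1,0,.052)),'pointer',X(g,(-.026,0,.206)))
    ci,im=load('scene0'); ci2,im2=load('side0')
    for c,i in((ci,im),(ci2,im2)):
        pass
    # rail mouth: scene near rail front top c2 (650,610); far (688,440)
    for uv in [((650/6+145),(610/6+160)),((688/6+145),(440/6+160))]:
        p=onz(ci,uv,.031)[:2]-g[:2]; c,sn=np.cos(g[2]),np.sin(g[2]); print('rail end local',c*p[0]+sn*p[1],-sn*p[0]+c*p[1])
    # mark angle
    for ci_,uv in ((ci,(378/6+145,250/6+160)),(ci2,(270/5+290,138/5+200))):
        p=onz(ci_,uv,.203)[:2]-g[:2]; print('mark local',c*p[0]+sn*p[1],-sn*p[0]+c*p[1])
E
python3 fit.py
```

```text
[ 0.5538 -0.1812 -1.4681]
[[-0.1, -0.6], [0.3, -1.5], [-0.9, -1.2], [0.1, -0.0], [0.0, 0.5], [-0.2, 0.4], [-0.8, -2.2], [-0.0, -1.7], [0.1, -0.7], [1.6, -1.0], [-1.0, 2.8], [1.0, 1.0]]
[ 0.4964  0.1412 -1.8168]
[[-0.9, -2.1], [-0.9, -0.8], [0.6, -0.2], [-0.4, -1.6], [0.4, -0.3], [0.1, -1.3], [0.7, -0.5], [0.1, -0.5], [0.2, -0.6], [0.8, -1.1]]
grip [0.52078865 0.23816169 0.052     ] pointer [ 0.55110623 -0.15533968  0.206     ]
rail end local -0.13397649470745374 0.05901171267330196
rail end local -0.13578901893246623 -0.05183655739840775
mark local -0.007108479604027997 0.005296692028428298
mark local -0.002656320951082758 -0.0023751793161616327
```

```bash
cat >> h.py <<'E'
def tool():
    st=arm.get_state(); q=st['tool_rot']; R=Rn.from_quat([q[1],q[2],q[3],q[0]]); return np.array(st['ee_pos']),R,st
def delta(p,yaw,tilt=0):
    """shift in mm in tool axes and rotvec to reach TCP p with tool pointing down, tool x at yaw"""
    P,R,_=tool(); c,s=np.cos(yaw),np.sin(yaw)
    T=Rn.from_matrix(np.array([[c,s,0],[s,-c,0],[0,0,-1]]))
    if tilt: T=T*Rn.from_rotvec([0,tilt,0])
    return (R.inv().apply(np.array(p)-P)*1000).round(1),(R.inv()*T).as_rotvec().round(4)
E
python3 - <<'E'
from h import *
P,R,st=tool(); ci=arm.camera_info('wrist'); c=-np.array(ci['R']).T@np.array(ci['t'])
print('cam in tool',R.inv().apply(c-P), 'axis',R.inv().apply(np.array(ci['R'])[2]))
# view pose above bin
print(delta([.51,.24,.25],1.325)); print(delta([.51,.30,.22],1.325))
E
```

```text
cam in tool [ 0.08268507 -0.00029603 -0.16562361] axis [-2.92042661e-01 -5.42371851e-04  9.56405139e-01]
(array([-412.2, -165.3,  -31.6]), array([-7.0000e-04,  6.0000e-04,  1.5058e+00]))
(array([-393.9, -108.2,   -1.7]), array([-7.0000e-04,  6.0000e-04,  1.5058e+00]))
```

Run:
```python
from h import *
s,_=load('scene0')
for n,uv in dict(syrup=(450,302),term=(428,240),jug=(261,325),cup=(305,328),tissue=(388,340),tamp=(228,188),brush=(318,219)).items(): print(n,onz(s,uv,0.0).round(3))
```

```text
syrup [0.592 0.509 0.   ]
term [0.374 0.444 0.   ]
jug [0.779 0.026 0.   ]
cup [0.762 0.141 0.   ]
tissue [0.749 0.355 0.   ]
tamp [ 0.285 -0.213  0.   ]
brush [0.361 0.105 0.   ]
```

Call:
{"op": "move_arm", "data": {"rows": [[-50,-20,-31,0,0,0.18,1],[-100,-40,-31,0,0,0.36,1],[-150,-60,-31,0,0,0.54,1],[-200,-80,-31,0,0,0.72,1],[-250,-100,-31,0,0,0.9,1],[-300,-120,-31,0,0,1.08,1],[-350,-140,-31,0,0,1.26,1],[-390,-155,-31,0,0,1.44,1],[-412,-165,-31,0,0,1.506,1],[-412,-165,-31,0,0,1.506,1],[-412,-165,-31,0,0,1.506,1]]}}

```text
time_s: 1.52
ee_pos: [0.5093, 0.2408, 0.2492]
tool_rot: [0.0, 0.788, 0.616, -0.001]
ft_force: [0.6, 0.5, -0.5]
finger_gap: 0.0929
```

Run:
```python
from h import *
grab('wrist','w1')
```

```text
(no output)
```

View pics/w1.png

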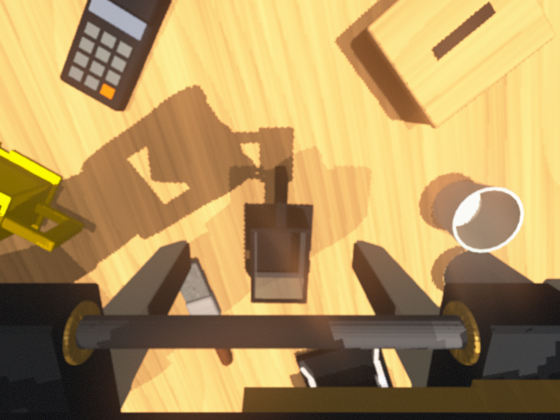

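```bash
python3 -c "
from h import *
crop('w1',220,150,340,320,4,'c5')"
```

```text
(no output)
```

View pics/c5.png

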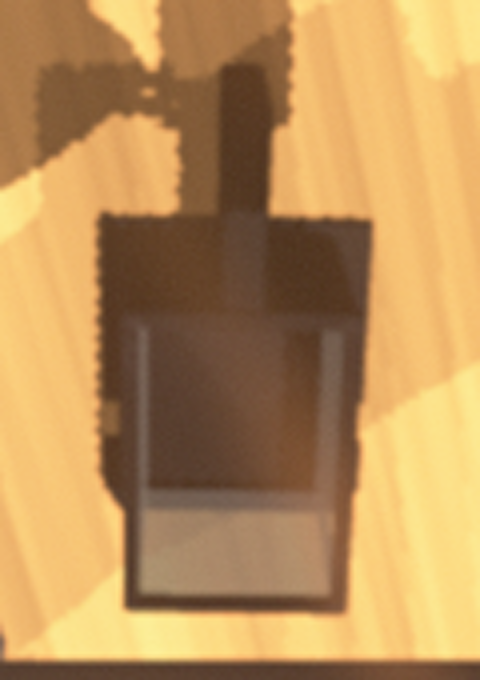

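Run:
```python
from fit import *
w,_=load('w1')
W=[(w,(-55,-46,3),(245,203.75)),(w,(-55,46,3),(313,205)),(w,(48,-33,78),(252,301.75)),(w,(48,33,78),(306.25,302.5))]
b,X=fit(W,[.5,.14,-1.8]); 
b2,X=fit(W*3+B,b)
for p in(b,b2):
  print('grip',X(p,(-.1,0,.052)), proj(w,X(p,(-.1,0,.076))), proj(w,X(p,(-.110,0,.012))))
```

```text
[ 0.4934  0.1405 -1.826 ]
[[0.1, -0.2], [0.1, -0.7], [0.0, 0.5], [-0.3, 0.3]]
[ 0.4935  0.1406 -1.8277]
[[0.3, -0.3], [0.3, -0.7], [0.1, 0.4], [-0.2, 0.3], [0.3, -0.3], [0.3, -0.7], [0.1, 0.4], [-0.2, 0.3], [0.3, -0.3], [0.3, -0.7], [0.1, 0.4], [-0.2, 0.3], [-0.7, -2.9], [-1.0, -1.8], [0.4, -1.0], [-0.5, -2.2], [0.1, -1.0], [-0.3, -1.0], [0.0, -0.2], [-0.5, -0.2], [-0.4, -0.4], [0.2, -0.7]]
grip [0.51860623 0.23727336 0.052     ] [[281.34314476 184.44461984]] [[280.0418111  164.85899268]]
grip [0.51895068 0.23727436 0.052     ] [[281.64944451 184.3695065 ]] [[280.31799228 164.79356388]]
```

Run:
```python
from h import *
for z in (.12,.033): print(delta([.5188,.2373,z],1.315))
```

```text
(array([ -1.1,  10.3, 129.3]), array([-0.0005,  0.0009,  0.0116]))
(array([ -1. ,  10.3, 216.3]), array([-0.0005,  0.0009,  0.0116]))
```

Call:
{"op": "move_arm", "data": {"rows": [[-1,10,40,0,0,0.012,1],[-1,10,80,0,0,0.012,1],[-1,10,120,0,0,0.012,1],[-1,10,150,0,0,0.012,1],[-1,10,180,0,0,0.012,1],[-1,10,205,0,0,0.012,1],[-1,10,216,0,0,0.012,1],[-1,10,216,0,0,0.012,0.2],[-1,10,216,0,0,0.012,-0.4],[-1,10,216,0,0,0.012,-1],[-1,10,216,0,0,0.012,-1],[-1,10,216,0,0,0.012,-1]], "grip_force": 50}}

```text
time_s: 3.08
ee_pos: [0.5186, 0.2375, 0.0335]
tool_rot: [0.0, 0.792, 0.611, -0.0]
ft_force: [0.3, -1.4, 0.4]
finger_gap: 0.0477
```

Call:
{"op": "move_arm", "data": {"rows": [[0,0,0,0,0,0,-1],[0,0,0,0,0,0,-1],[0,0,0,0,0,0,-1]]}}

```text
time_s: 3.45
ee_pos: [0.5186, 0.2374, 0.0335]
tool_rot: [0.0, 0.792, 0.611, -0.0]
ft_force: [0.1, -0.7, -0.2]
finger_gap: 0.0177
```

Call:
{"op": "move_arm", "data": {"rows": [[0,0,0,0,0,0,-1],[0,0,0,0,0,0,-1],[0,0,0,0,0,0,-1],[0,0,-8,0,0,0,-1],[0,0,-20,0,0,0,-1],[0,0,-40,0,0,0,-1],[0,0,-55,0,0,0,-1],[0,0,-60,0,0,0,-1],[0,0,-60,0,0,0,-1]]}}

```text
time_s: 4.58
ee_pos: [0.5186, 0.2375, 0.0937]
tool_rot: [0.0, 0.792, 0.611, -0.0]
ft_force: [0.7, 0.1, -2.8]
finger_gap: 0.014
```

Run:
```python
from h import *
grab('wrist','w2'); grab('scene','s2'); print(tool()[2]['ft_force'],tool()[2]['torque'])
crop('s2',280,170,420,275,5,'c6')
```

```text
[ 0.14492949  0.40246123 -1.55382242] [0.0873806  0.10096863 0.00614332]
```

View pics/c6.png

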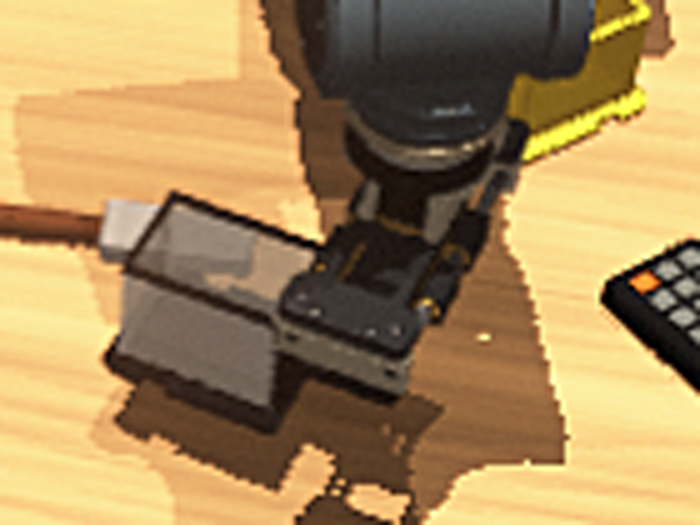

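View pics/w2.png

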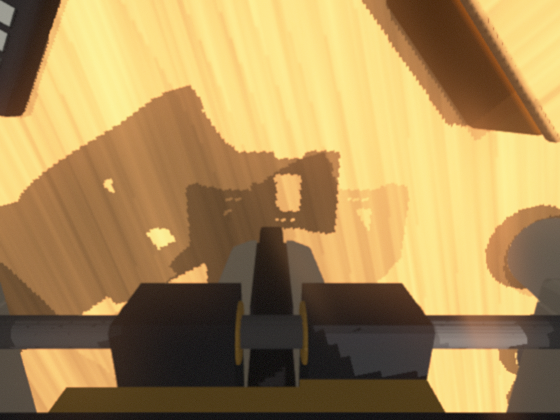

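Run:
```python
from h import *
print(delta([.5313,.0376,.32],1.6735))
```

```text
(array([-190.2,   63. , -226.9]), array([-0.0012,  0.0011, -0.359 ]))
```

Call:
{"op": "move_arm", "data": {"rows": [[0,0,-30,0,0,0,-1],[-10,5,-70,0,0,-0.05,-1],[-30,10,-110,0,0,-0.1,-1],[-60,20,-145,0,0,-0.16,-1],[-95,30,-175,0,0,-0.22,-1],[-130,42,-200,0,0,-0.28,-1],[-160,53,-217,0,0,-0.33,-1],[-182,60,-225,0,0,-0.355,-1],[-190,63,-227,0,0,-0.359,-1],[-190,63,-227,0,0,-0.359,-1],[-190,63,-227,0,0,-0.359,-1]]}}

```text
time_s: 6.05
ee_pos: [0.5311, 0.0386, 0.3195]
tool_rot: [-0.001, 0.67, 0.743, -0.001]
ft_force: [-0.2, -1.4, -1.9]
finger_gap: 0.0138
```

Run:
```python
from h import *
grab('wrist','w3'); print(tool()[0])
```

```text
[0.53121384 0.03858073 0.31963828]
```

View pics/w3.png

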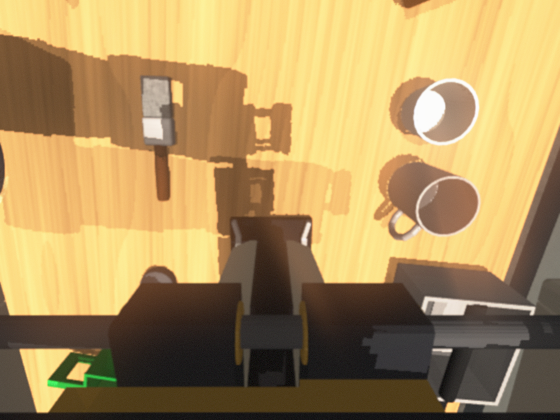

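```bash
python3 -c "
from h import *
crop('w3',215,200,330,290,6,'c7')"
```

```text
(no output)
```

View pics/c7.png

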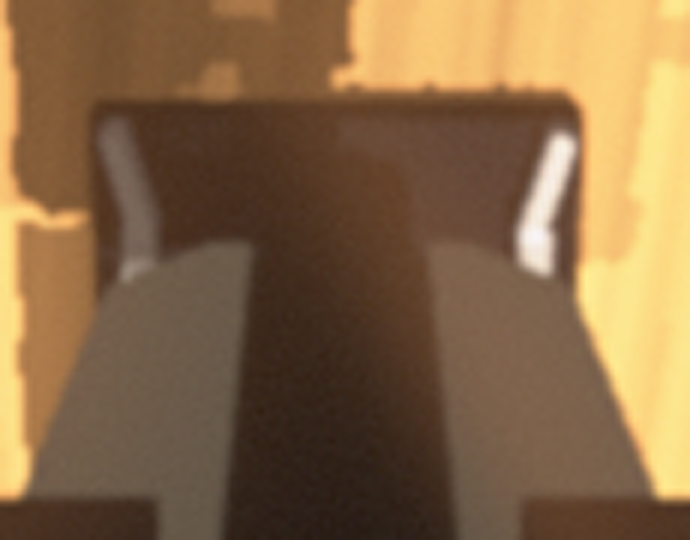

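Run:
```python
from fit import *
w,_=load('w3'); f=lambda a,b:(215+a/6,200+b/6)
g=np.array([ 0.5538,-0.1812,-1.4681]); c,sn=np.cos(g[2]),np.sin(g[2])
def loc(uv,z):
    p=onz(w,uv,z)[:2]-g[:2]; return (1000*np.array([c*p[0]+sn*p[1],-sn*p[0]+c*p[1]])).round(1)
for n,a,b,z in [('cornL',95,103,.009),('cornR',578,97,.009),('edgeL',98,200,.018),('edgeR',577,200,.018),('railL',113,118,.031),('railR',567,135,.031),('railL in',158,250,.031),('railR in',517,240,.031)]: print(n,loc(f(a,b),z))
W=[(w,(-135,-65,0),f(95,100)),(w,(-135,65,0),f(578,96)),(w,(-110,-65,18),f(99,200)),(w,(-110,65,18),f(577,200))]
W=W[:2]
b,X=fit(W*4+G,g)
P,R,_=tool(); print(P,R.as_matrix()[:,0])
```

```text
cornL [-133.4  -66. ]
cornR [-135.2   61.6]
edgeL [-109.5  -65. ]
edgeR [-109.7   61.2]
railL [-137.2  -58.5]
railR [-132.8   56.3]
railL in [-101.   -48.2]
railR in [-103.9   44.4]
[ 0.5529 -0.1839 -1.4603]
[[-0.0, -0.5], [0.1, -0.4], [-0.0, -0.5], [0.1, -0.4], [-0.0, -0.5], [0.1, -0.4], [-0.0, -0.5], [0.1, -0.4], [-0.8, -1.1], [-0.6, -2.0], [-1.7, -1.3], [-0.5, -0.5], [-0.5, -0.2], [-0.9, 0.3], [-0.9, -1.2], [-0.2, -1.0], [0.7, 0.4], [2.1, -0.3], [-0.5, 3.8], [1.4, 1.6]]
[0.53121384 0.03858073 0.31963828] [-1.03152942e-01  9.94665353e-01 -5.53667035e-04]
```

```bash
cat > pos.py <<'E'
from h import *
g=np.array([.5529,-.1832,-1.462]); c,s=np.cos(g[2]),np.sin(g[2])
def W(x,y): return np.array([g[0]+c*x-s*y,g[1]+s*x+c*y])
def L(p): p=np.array(p[:2])-g[:2]; return np.array([c*p[0]+s*p[1],-s*p[0]+c*p[1]])
YAW=g[2]+np.pi
E
python3 - <<'E'
from pos import *
print(W(-.265,0)); print(delta([*W(-.265,0),.08],YAW)); print(delta([*W(-.265,0),.057],YAW))
E
```

```text
[0.52412582 0.08023319]
(array([ 42.3,  -2.2, 239.6]), array([-0.0022,  0.0005, -0.0055]))
(array([ 42.3,  -2.2, 262.6]), array([-0.0022,  0.0005, -0.0055]))
```

Call:
{"op": "move_arm", "data": {"rows": [[20,-1,0,0,0,-0.005,-1],[42,-2,20,-0.002,0,-0.005,-1],[42,-2,65,-0.002,0,-0.005,-1],[42,-2,110,-0.002,0,-0.005,-1],[42,-2,155,-0.002,0,-0.005,-1],[42,-2,195,-0.002,0,-0.005,-1],[42,-2,225,-0.002,0,-0.005,-1],[42,-2,240,-0.002,0,-0.005,-1],[42,-2,240,-0.002,0,-0.005,-1],[42,-2,240,-0.002,0,-0.005,-1]]}}

```text
time_s: 7.35
ee_pos: [0.5251, 0.0802, 0.0807]
tool_rot: [0.001, 0.668, 0.744, 0.0]
ft_force: [0.9, 0.2, -2.3]
finger_gap: 0.0138
```

Run:
```python
from pos import *
grab('side','d4'); grab('scene','s4'); print(delta([*W(-.265,0),.0525],YAW))
crop('d4',230,150,400,290,4,'c8')
crop('s4',190,160,330,280,5,'c9')
```

```text
(array([ 0.3, -0.9, 28.2]), array([ 0.0016,  0.0006, -0.0004]))
```

View pics/c8.png

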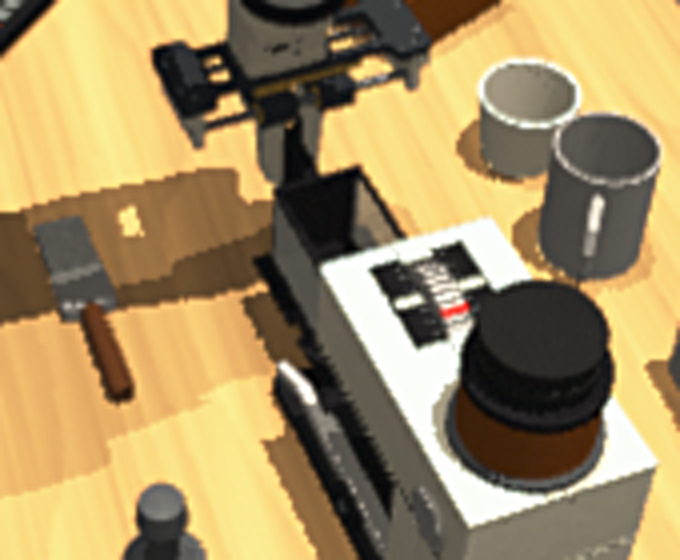

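View pics/c9.png

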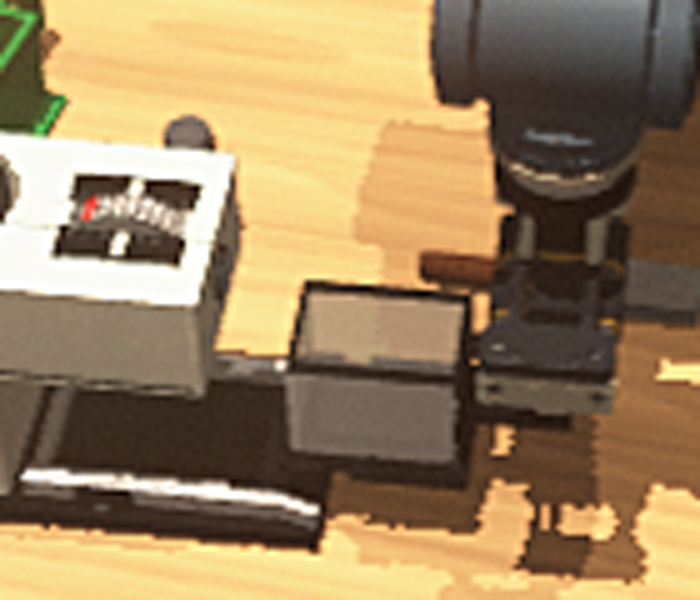

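Run:
```python
from pos import *
crop('s4',240,205,310,265,11,'c10')
ci,im=load('s4')
# overlay expected rim and sled
P,R,_=tool(); l=L(P); print(l)
im=cv2.resize(im,None,fx=1,fy=1)
def O(x,y,z): return [*W(l[0]+.1+x,l[1]+y),P[2]-.0335+z]
for n,pts in dict(rim=[(.048,-.033,.078),(.048,.033,.078),(-.048,.033,.078),(-.048,-.033,.078)],sled=[(-.055,.046,0),(.055,.046,0)]).items(): print(n,((proj(ci,[O(*q) for q in pts])-[240,205])*11).round())
```

```text
[-0.26473384  0.00083866]
rim [[116. 109.]
 [ 76. 294.]
 [454. 326.]
 [483. 139.]]
sled [[475. 570.]
 [ 54. 533.]]
```

View pics/c10.png

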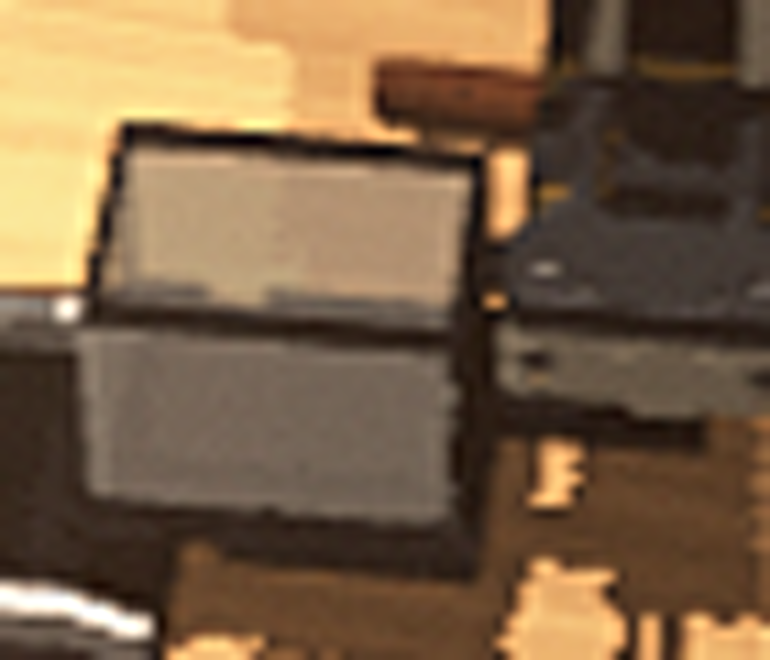

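Call:
{"op": "move_arm", "data": {"rows": [[0,-0.9,10,0.001,0,0,-1],[0,-0.9,18,0.001,0,0,-1],[0,-0.9,23,0.001,0,0,-1],[0,-0.9,26,0.001,0,0,-1],[0,-0.9,26,0.001,0,0,-1]]}}

```text
time_s: 8.07
ee_pos: [0.5241, 0.08, 0.0545]
tool_rot: [0.0, 0.668, 0.744, -0.0]
ft_force: [0.0, 0.1, -1.3]
finger_gap: 0.0135
```

Run:
```python
from pos import *
P,R,st=tool(); print(st['ft_force'],st['torque'],L(P),P)
grab('side','d5'); crop('d5',270,180,360,290,6,'c11')
grab('wrist','w5'); crop('w5',180,180,380,330,4,'c12')
print(delta([*W(-.225,0),.0525],YAW))
```

```text
[ 0.04094829  0.10095567 -1.32647869] [0.07961756 0.06497857 0.02571459] [-2.64725213e-01 -8.79863392e-05] [0.52406819 0.07995048 0.05448283]
(array([-39.7,  -0.1,   2.4]), array([ 0.0009,  0.0007, -0.0004]))
```

View pics/c11.png

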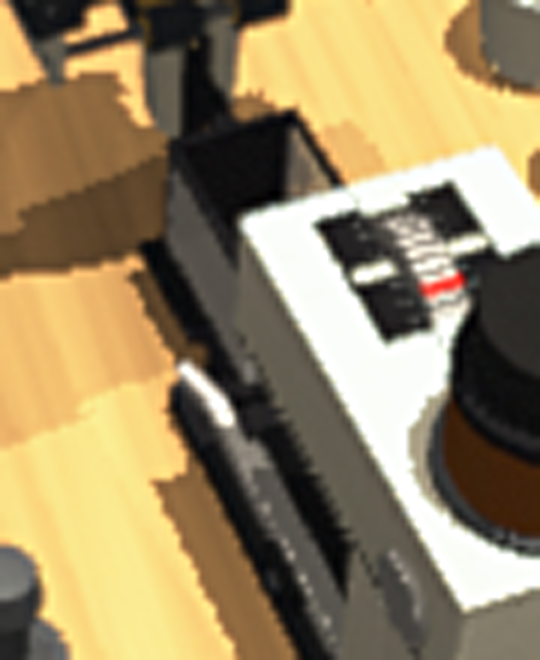

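View pics/c12.png

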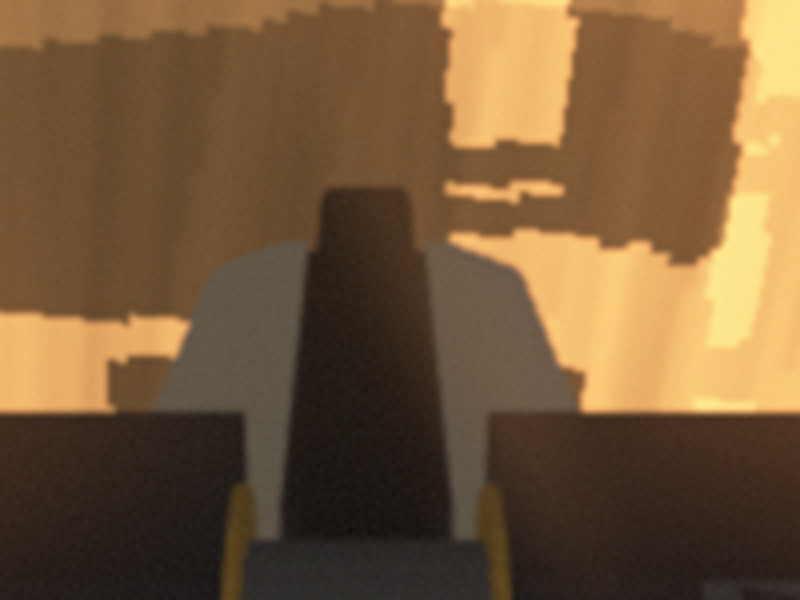

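Call:
{"op": "move_arm", "data": {"rows": [[-6,0,0,0.001,0,0,-1],[-12,0,0.5,0.001,0,0,-1],[-18,0,1,0.001,0,0,-1],[-23,0,1.8,0.001,0,0,-1],[-23,0,2.5,0.001,0,0,-1],[-23,0,2.5,0.001,0,0,-1]]}}

```text
time_s: 8.93
ee_pos: [0.5267, 0.0571, 0.0523]
tool_rot: [0.0, 0.668, 0.744, -0.0]
ft_force: [0.4, 0.9, -2.3]
finger_gap: 0.0137
```

Run:
```python
from pos import *
P,R,st=tool(); print(st['ft_force'],st['torque'],L(P),P, 'ft local', L(g[:2]+st['ft_force'][:2]))
grab('side','d6'); crop('d6',270,180,360,290,6,'c13')
```

```text
[ 0.40006065  0.94452905 -2.26974304] [ 0.1182663   0.07714046 -0.02723589] [-2.41760851e-01  4.41471455e-05] [0.52669305 0.05713624 0.05226086] ft local [-0.89550522  0.50025398]
```

View pics/c13.png

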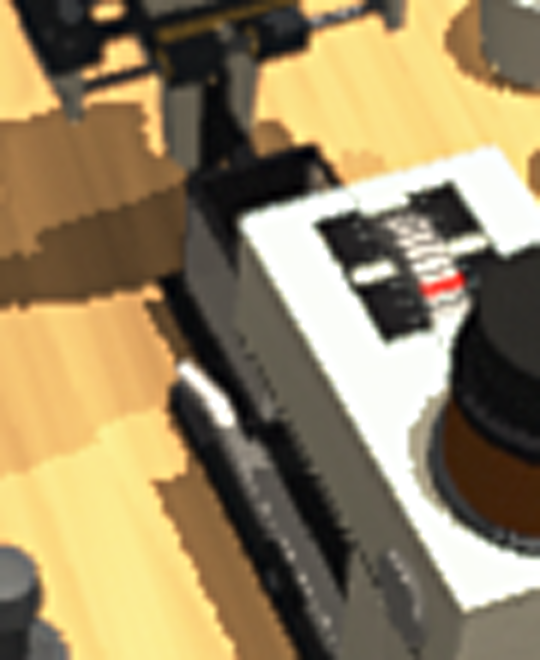

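Call:
{"op": "move_arm", "data": {"rows": [[-4,0,0.8,0,0,0,-1],[-8,0,1,0,0,0,-1],[-12,0,1,0,0,0,-1],[-16,0,1,0,0,0,-1],[-20,0,1,0,0,0,-1],[-20,0,1,0,0,0,-1]]}}

```text
time_s: 9.72
ee_pos: [0.5291, 0.0368, 0.0514]
tool_rot: [0.0, 0.668, 0.744, -0.0]
ft_force: [-0.2, -0.7, 1.5]
finger_gap: 0.014
```

Run:
```python
from pos import *
P,R,st=tool(); print(st['ft_force'],st['torque'],L(P),P, 'ft local', L(g[:2]+st['ft_force'][:2]))
```

```text
[-0.24402522 -0.72078218  1.50357038] [-0.52950458 -0.02226739 -0.03637124] [-2.21303728e-01  1.81290214e-04] [0.52905066 0.03681496 0.05137009] ft local [ 0.69002387 -0.32084626]
```

Call:
{"op": "move_arm", "data": {"rows": [[-4,0,0,0,0,0,-1],[-8,0,0,0,0,0,-1],[-12,0,0,0,0,0,-1],[-16,0,0,0,0,0,-1],[-20,0,0,0,0,0,-1],[-24,0,0,0,0,0,-1],[-28,0,0,0,0,0,-1],[-28,0,0,0,0,0,-1]]}}

```text
time_s: 10.72
ee_pos: [0.5322, 0.0084, 0.0514]
tool_rot: [0.001, 0.668, 0.744, -0.0]
ft_force: [-0.7, 0.1, 3.3]
finger_gap: 0.0136
```

Run:
```python
from pos import *
P,R,st=tool(); print(st['ft_force'],st['torque'],L(P),P, 'ft local', L(g[:2]+st['ft_force'][:2]))
```

```text
[-0.72239133  0.07829067  3.30353211] [-0.25503238  0.12076665 -0.00955335] [-0.19276055  0.00022389] [0.53219228 0.00844517 0.05138881] ft local [-0.15626635 -0.70961926]
```

Call:
{"op": "move_arm", "data": {"rows": [[-4,0,0,0,0,0,-1],[-8,0,0,0,0,0,-1],[-12,0,0,0,0,0,-1],[-16,0,0,0,0,0,-1],[-20,0,0,0,0,0,-1],[-24,0,0,0,0,0,-1],[-28,0,0,0,0,0,-1],[-32,0,0,0,0,0,-1],[-36,0,0,0,0,0,-1],[-36,0,0,0,0,0,-1]]}}

```text
time_s: 11.98
ee_pos: [0.536, -0.0274, 0.0514]
tool_rot: [0.001, 0.668, 0.744, -0.0]
ft_force: [-0.8, 3.5, 4.2]
finger_gap: 0.0139
```

Run:
```python
from pos import *
P,R,st=tool(); print(st['ft_force'],st['torque'],L(P),P, 'ft local', L(g[:2]+st['ft_force'][:2]))
grab('wrist','w7'); crop('w7',180,180,380,330,4,'c14')
grab('side','d7'); crop('d7',270,180,360,290,6,'c15')
```

```text
[-0.82515685  3.49708432  4.19188283] [ 0.46234414  0.1508763  -0.04654988] [-1.56754341e-01  9.28214612e-05] [ 0.5359716  -0.02736239  0.05144929] ft local [-3.5660049  -0.44055833]
```

View pics/c15.png

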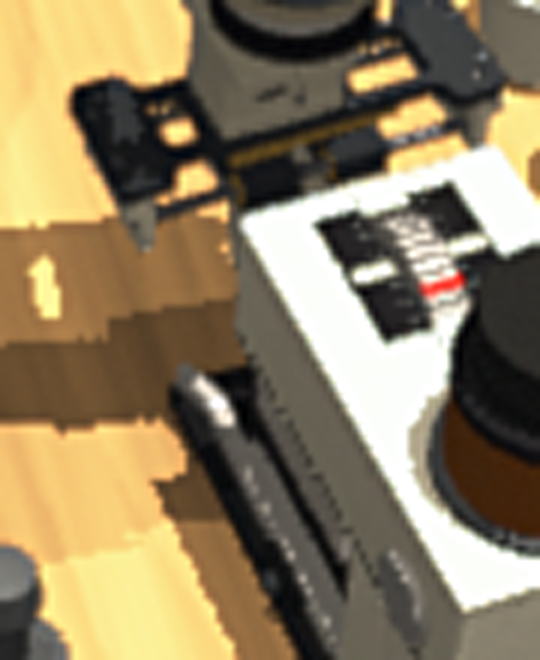

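Call:
{"op": "move_arm", "data": {"rows": [[-3,0,0,0,0,0,-1],[-6,0,0,0,0,0,-1],[-9,0,0,0,0,0,-1],[-12,0,0,0,0,0,-1],[-15,0,0,0,0,0,-1],[-18,0,0,0,0,0,-1],[-18,0,0,0,0,0,-1]]}}

```text
time_s: 12.95
ee_pos: [0.5378, -0.0454, 0.0514]
tool_rot: [0.001, 0.668, 0.744, -0.001]
ft_force: [-0.7, 2.8, 3.9]
finger_gap: 0.0141
```

Run:
```python
from pos import *
P,R,st=tool(); print(st['ft_force'],st['torque'],L(P),P, 'ft local', L(g[:2]+st['ft_force'][:2]))
```

```text
[-0.71489202  2.75268253  3.90002334] [ 0.18753245  0.16221304 -0.00363267] [-1.38625435e-01 -6.08299280e-07] [ 0.53784719 -0.04539425  0.05142514] ft local [-2.81403162 -0.41177394]
```

Call:
{"op": "move_arm", "data": {"rows": [[-2,0,0,0,0,0,-1],[-2,0,0,0,0,0,-1]]}}

```text
time_s: 13.2
ee_pos: [0.538, -0.0475, 0.0514]
tool_rot: [0.001, 0.668, 0.744, -0.001]
ft_force: [-0.6, 1.0, 4.9]
finger_gap: 0.0137
```

Call:
{"op": "move_arm", "data": {"rows": [[-1.5,0,0,0,0,0,-1],[-1.5,0,0,0,0,0,-1]]}}

```text
time_s: 13.45
ee_pos: [0.5382, -0.0492, 0.0514]
tool_rot: [0.001, 0.668, 0.744, -0.001]
ft_force: [-1.7, -0.3, 3.2]
finger_gap: 0.0139
```

Call:
{"op": "move_arm", "data": {"rows": [[-1.5,0,0,0,0,0,-1],[-1.5,0,0,0,0,0,-1]]}}

```text
time_s: 13.7
ee_pos: [0.5384, -0.0509, 0.0514]
tool_rot: [0.001, 0.668, 0.744, -0.001]
ft_force: [-1.1, 0.6, 4.9]
finger_gap: 0.014
```

Call:
{"op": "move_arm", "data": {"rows": [[-1.2,0,0,0,0,0,-1],[-1.2,0,0,0,0,0,-1]]}}

```text
time_s: 13.95
ee_pos: [0.5385, -0.052, 0.0514]
tool_rot: [0.001, 0.668, 0.744, -0.001]
ft_force: [-0.8, 3.0, 4.3]
finger_gap: 0.0136
```

Call:
{"op": "move_arm", "data": {"rows": [[-1.2,0,0,0,0,0,-1],[-1.2,0,0,0,0,0,-1]]}}

```text
time_s: 14.2
ee_pos: [0.5386, -0.053, 0.0514]
tool_rot: [0.001, 0.668, 0.744, -0.001]
ft_force: [0.1, 4.0, 5.1]
finger_gap: 0.014
```

Call:
{"op": "move_arm", "data": {"rows": [[-1.2,0,0,0,0,0,-1],[-1.2,0,0,0,0,0,-1]]}}

```text
time_s: 14.45
ee_pos: [0.5388, -0.0541, 0.0515]
tool_rot: [0.001, 0.668, 0.744, -0.001]
ft_force: [-0.5, 4.9, 4.6]
finger_gap: 0.0137
```

Call:
{"op": "move_arm", "data": {"rows": [[-1.2,0,0,0,0,0,-1],[-1.2,0,0,0,0,0,-1]]}}

```text
time_s: 14.7
ee_pos: [0.5389, -0.0548, 0.0515]
tool_rot: [0.0, 0.668, 0.744, -0.0]
ft_force: [-0.1, 7.3, 5.6]
finger_gap: 0.0138
```

Call:
{"op": "move_arm", "data": {"rows": [[-1.2,0,0,0,0,0,-1],[-1.2,0,0,0,0,0,-1]]}}

```text
time_s: 14.95
ee_pos: [0.5391, -0.0549, 0.0515]
tool_rot: [-0.0, 0.668, 0.744, 0.0]
ft_force: [0.3, 13.6, 6.3]
finger_gap: 0.0135
```

Call:
{"op": "move_arm", "data": {"rows": [[1.2,0,0,0,0,0,-1],[1.2,0,0,0,0,0,-1]]}}

```text
time_s: 15.2
ee_pos: [0.539, -0.0539, 0.0515]
tool_rot: [0.0, 0.668, 0.744, 0.0]
ft_force: [-0.4, 1.4, 2.5]
finger_gap: 0.0137
```

Call:
{"op": "move_arm", "data": {"rows": [[0.6,0,0,0,0,0,-1],[0.6,0,0,0,0,0,-1]]}}

```text
time_s: 15.45
ee_pos: [0.539, -0.0537, 0.0514]
tool_rot: [0.0, 0.668, 0.744, -0.0]
ft_force: [0.1, -2.9, 2.2]
finger_gap: 0.0139
```

Call:
{"op": "move_arm", "data": {"rows": [[0.6,0,0,0,0,0,-1],[0.6,0,0,0,0,0,-1]]}}

```text
time_s: 15.7
ee_pos: [0.5389, -0.0531, 0.0514]
tool_rot: [0.0, 0.668, 0.744, -0.0]
ft_force: [0.6, -2.2, 2.8]
finger_gap: 0.0142
```

Call:
{"op": "move_arm", "data": {"rows": [[0.6,0,0,0,0,0,-1],[0.6,0,0,0,0,0,-1]]}}

```text
time_s: 15.95
ee_pos: [0.5389, -0.0525, 0.0515]
tool_rot: [0.0, 0.668, 0.744, -0.0]
ft_force: [0.5, -2.8, 1.2]
finger_gap: 0.0135
```

Call:
{"op": "move_arm", "data": {"rows": [[0,0,0,0,0,0,0],[0,0,0,0,0,0,0],[0,0,0,0,0,0,0],[0,0,0,0,0,0,0],[10,0,-40,0,0,0,0],[30,0,-90,0,0,0,0],[30,0,-145,0,0,0,-0.5],[30,0,-200,0,0,0,-1],[30,0,-240,0,0,0,-1],[30,0,-250,0,0,0,-1],[30,0,-250,0,0,0,-1]]}}

```text
time_s: 17.32
ee_pos: [0.5354, -0.0225, 0.3008]
tool_rot: [0.0, 0.668, 0.744, -0.0]
ft_force: [0.3, 0.4, -0.9]
finger_gap: 0.0021
```

Run:
```python
from pos import *
P,R,st=tool(); print(st['ft_force'],L(P),P)
grab('wrist','w8'); grab('scene','s8'); grab('side','d8')
crop('s8',180,170,280,280,6,'c16')
```

```text
[ 0.31698123  0.37848422 -0.86238228] [-1.61617103e-01  3.33583518e-05] [ 0.53538448 -0.02253483  0.30084123]
```

View pics/w8.png

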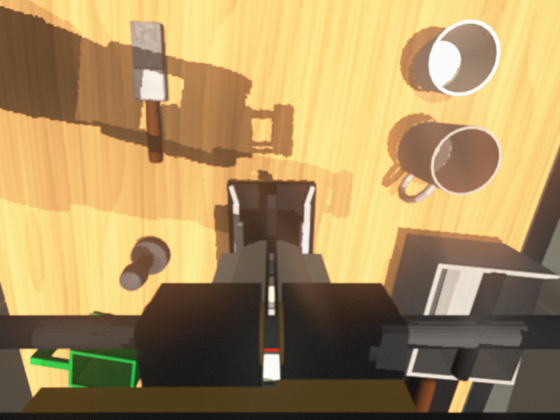

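View pics/c16.png

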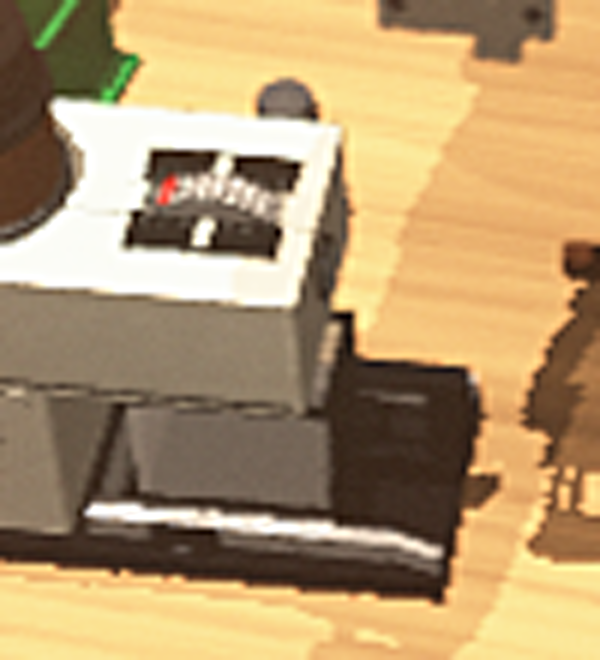

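```bash
cat > mark.py <<'E'
from pos import *
from scipy.optimize import brentq
def ang(ci,p1,p2,m,zp=.197):
    a=(L(onz(ci,p1,zp))+L(onz(ci,p2,zp)))/2; off=a-np.array([-.026,0])
    def xz(t): 
        q=L(onz(ci,m,.166+.04*np.cos(t)))-off; return q[0]+.026-.04*np.sin(t)
    return brentq(xz,-1,1.2),off
if __name__=='__main__':
    s,_=load('scene0'); d,_=load('side0')
    f=lambda a,b:(145+a/6,160+b/6); h=lambda a,b:(290+a/5,200+b/5)
    print(ang(s,f(433,222),f(413,290),f(378,250))); print(ang(d,h(210,128),h(290,105),h(270,138)))
    s,_=load('s8'); f=lambda a,b:(180+a/6,170+b/6)
    print(ang(s,f(225,165),f(203,232),f(168,189)))
    print(W(-.019,0), delta([*W(-.019,0),.24],YAW),delta([*W(-.019,0),.206],YAW))
E
python3 mark.py
```

```text
(0.5233585460542407, array([-0.00223238,  0.00168515]))
(0.5035639666429595, array([ 0.00065616, -0.00110453]))
(0.5560347922940359, array([-0.00301102,  0.00324677]))
[ 0.55083695 -0.16431234] (array([-142.7,    0.6,   59.7]), array([-0.0024, -0.0001, -0.0009])) (array([-142.7,    0.7,   93.7]), array([-0.0024, -0.0001, -0.0009]))
```

Call:
{"op": "move_arm", "data": {"rows": [[-40,0.6,0,0,0,0,-1],[-80,0.6,0,0,0,0,-1],[-120,0.6,0,-0.002,0,0,-1],[-143,0.6,20,-0.002,0,0,-1],[-143,0.6,50,-0.002,0,0,-1],[-143,0.6,75,-0.002,0,0,-1],[-143,0.6,84,-0.002,0,0,-1],[-143,0.6,89,-0.002,0,0,-1],[-143,0.6,90,-0.002,0,0,-1],[-143,0.6,90,-0.002,0,0,-1]], "grip_force": 20}}

```text
time_s: 18.73
ee_pos: [0.5511, -0.1646, 0.2103]
tool_rot: [0.0, 0.668, 0.744, 0.0]
ft_force: [-1.0, -0.8, 0.9]
finger_gap: 0.0007
```

Run:
```python
from pos import *
P,R,st=tool(); print(st['ft_force'],L(P),P)
grab('side','d9'); grab('scene','s9')
crop('s9',160,140,290,250,5,'c17'); crop('d9',290,130,400,270,4,'c18')
```

```text
[-0.95604623 -0.80261132  0.91927796] [-0.0186425   0.00017831] [ 0.55105302 -0.16464837  0.21025599]
```

View pics/c17.png

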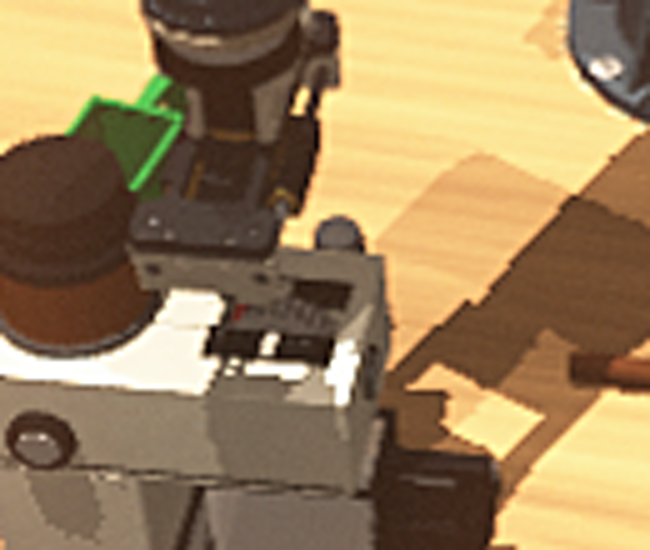

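View pics/c18.png

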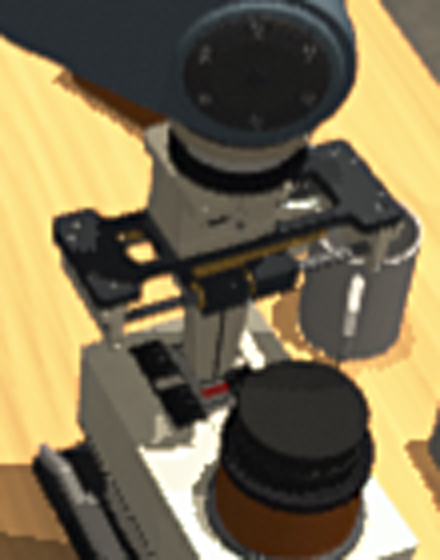

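Call:
{"op": "move_arm", "data": {"rows": [[0,0,1.5,0,0,0,-1],[0,0,3,0,0,0,-1],[0,0,3,0,0,0,-1]]}}

```text
time_s: 19.2
ee_pos: [0.551, -0.1646, 0.2071]
tool_rot: [0.0, 0.668, 0.744, 0.0]
ft_force: [1.4, -0.5, 0.4]
finger_gap: 0.0006
```

Call:
{"op": "move_arm", "data": {"rows": [[0,0,1,0,0,0,-1],[0,0,1,0,0,0,-1]]}}

```text
time_s: 19.45
ee_pos: [0.551, -0.1647, 0.2063]
tool_rot: [0.0, 0.668, 0.744, 0.0]
ft_force: [0.3, 0.3, 1.1]
finger_gap: 0.0003
```

Call:
{"op": "move_arm", "data": {"rows": [[0,0,0.7,0,0,0,-1],[0,0,0.7,0,0,0,-1]]}}

```text
time_s: 19.7
ee_pos: [0.5511, -0.1647, 0.2061]
tool_rot: [0.001, 0.668, 0.744, 0.0]
ft_force: [-1.9, 0.7, 6.1]
finger_gap: 0.0004
```

Call:
{"op": "move_arm", "data": {"rows": [[3,0,0.3,0,0,0,-1],[6,0,0.3,0,0,0,-1],[9,0,0.3,0,0,0,-1],[12,0,0.3,0,0,0,-1],[12,0,0.3,0,0,0,-1]]}}

```text
time_s: 20.32
ee_pos: [0.5499, -0.1526, 0.2062]
tool_rot: [0.001, 0.668, 0.744, 0.0]
ft_force: [-1.3, 0.1, 7.1]
finger_gap: 0.0005
```

Run:
```python
from pos import *
P,R,st=tool(); print(st['ft_force'],L(P),P)
grab('side','d10'); crop('d10',290,190,380,270,8,'c19')
```

```text
[-1.31769448  0.13379595  7.14416418] [-0.03079459  0.000329  ] [ 0.54988332 -0.15255176  0.20619299]
```

View pics/c19.png

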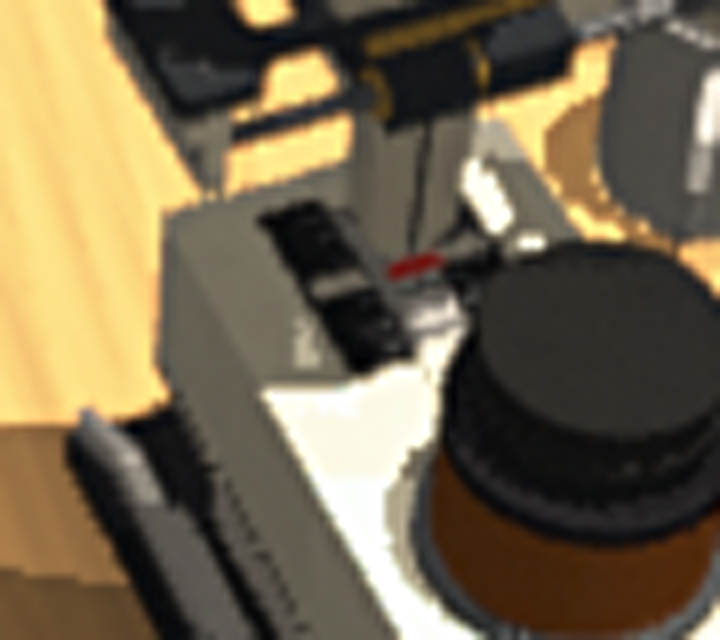

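Call:
{"op": "move_arm", "data": {"rows": [[0,0,-5,0,0,0,-1],[-5,0,-6,0,0,0,-1],[-10,0,-6,0,0,0,-1],[-10,0,-3,0,0,0,-1],[-10,0,-0.5,0,0,0,-1],[-10,0,0,0,0,0,-1],[-10,0,0,0,0,0,-1]]}}

```text
time_s: 21.25
ee_pos: [0.5509, -0.1625, 0.2063]
tool_rot: [0.001, 0.668, 0.744, 0.0]
ft_force: [-2.0, -0.3, 2.1]
finger_gap: 0.0004
```

Call:
{"op": "move_arm", "data": {"rows": [[0,0,0.4,0,0,0,-1],[0,0,0.4,0,0,0,-1]]}}

```text
time_s: 21.5
ee_pos: [0.5509, -0.1625, 0.2062]
tool_rot: [0.001, 0.668, 0.744, 0.0]
ft_force: [-2.4, 0.5, 4.9]
finger_gap: 0.0004
```

Call:
{"op": "move_arm", "data": {"rows": [[2,0,0.3,0,0,0,-1],[4,0,0.3,0,0,0,-1],[6,0,0.3,0,0,0,-1],[8,0,0.3,0,0,0,-1],[8.5,0,0.3,0,0,0,-1],[8.5,0,0.3,0,0,0,-1],[8.5,0,-8,0,0,0,-1],[8.5,0,-30,0,0,0,-1],[30,0,-60,0,0,0,-1],[70,0,-90,0,0,0,-1],[120,0,-90,0,0,0,-1],[120,0,-90,0,0,0,-1]]}}

```text
time_s: 23.0
ee_pos: [0.5376, -0.0406, 0.2968]
tool_rot: [0.001, 0.667, 0.745, 0.001]
ft_force: [-0.5, -0.6, 0.9]
finger_gap: 0.0004
```

Run:
```python
from pos import *
P,R,st=tool(); print(st['ft_force'],L(P),P)
grab('side','d11'); crop('d11',300,190,370,250,10,'c20')
grab('scene','s11'); crop('s11',180,165,250,225,10,'c21')
grab('wrist','w11')
```

```text
[-0.46013589 -0.60407835  0.94697079] [-0.14345423  0.00023789] [ 0.53755997 -0.04056811  0.29675991]
```

View pics/c20.png

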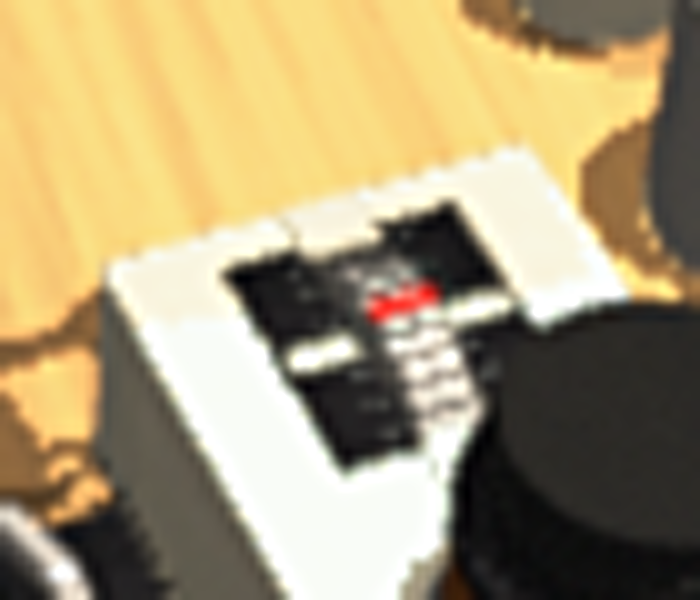

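View pics/c21.png

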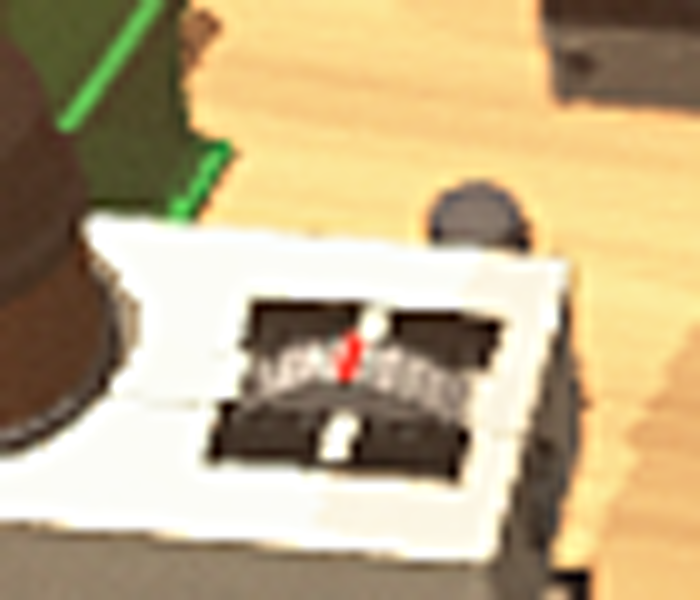

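Run:
```python
from mark import *
s,_=load('s11'); d,_=load('d11')
print(ang(s,(180+37.3,165+32.2),(180+34.0,165+43.7),(180+35.0,165+35.8)))
print(ang(d,(332.3,225.5),(348,221),(340.3,220.2)))
for z in (.195,.196,.199): print(ang(d,(332.3,225.5),(348,221),(340.3,220.2),z)[0],ang(s,(217.3,197.2),(214,208.7),(215,200.8),z)[0])
```

```text
(0.02052229433256471, array([-0.00285648,  0.00272492]))
(-0.04929217587304358, array([ 0.00064409, -0.00069151]))
-0.009727856941802858 0.006092491470192478
-0.029347223231673606 0.013299447790934614
-0.09026223611510178 0.03501760676902373
```

View pics/w11.png

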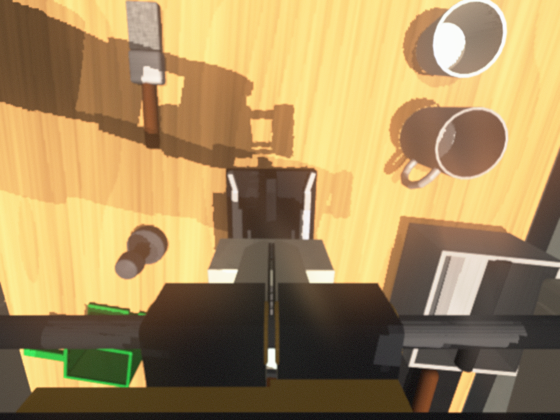

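Call:
{"op": "move_arm", "data": {"rows": [[-10,0,-25,0,0,0,-1],[-50,0,-35,0,0,0,-1],[-90,0,-35,0,0,0,-1],[-115,0,-35,0,0,0,-1],[-115,0,-35,0,0,0,-1],[-115,0,-35,0,0,0,-1]]}}

```text
time_s: 23.9
ee_pos: [0.5501, -0.1578, 0.331]
tool_rot: [0.001, 0.668, 0.744, 0.0]
ft_force: [-0.0, 0.5, -0.1]
finger_gap: 0.0006
```

Run:
```python
from pos import *
P,R,st=tool(); print(L(P),P)
grab('wrist','w12'); crop('w12',200,120,340,260,5,'c22')
```

```text
[-2.55018159e-02  1.95000105e-06] [ 0.5501329  -0.15784875  0.33097276]
```

View pics/w12.png

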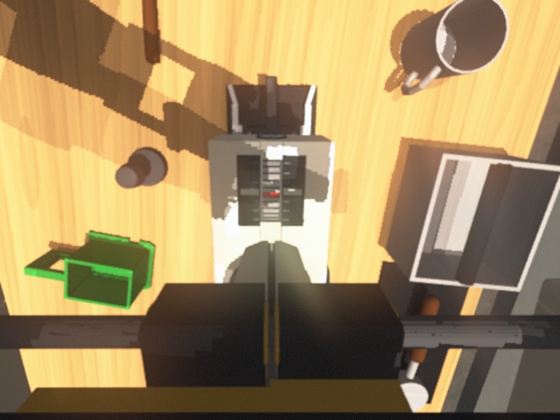

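View pics/c22.png

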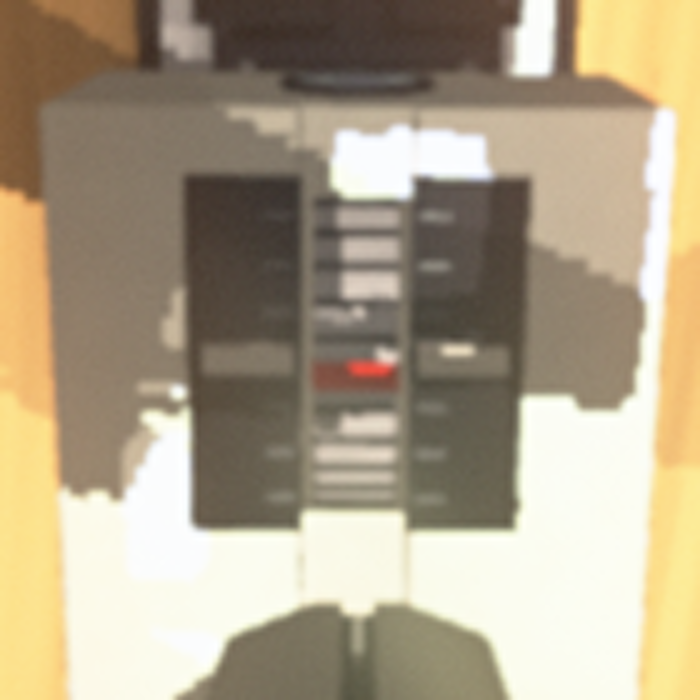

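Run:
```python
from mark import *
w,_=load('w12'); f=lambda a,b:(200+a/5,120+b/5)
for z in (.195,.197,.199): print(ang(w,f(247,360),f(463,359),f(356,375),z))
# bin handle: bar top end etc
crop('w12',215,60,330,150,6,'c23')
```

```text
(0.0019333369480105589, array([-0.00041695, -0.00116824]))
(0.01542397846436614, array([-0.00095524, -0.0011663 ]))
(0.028968767738764185, array([-0.00149353, -0.00116436]))
```

View pics/c23.png

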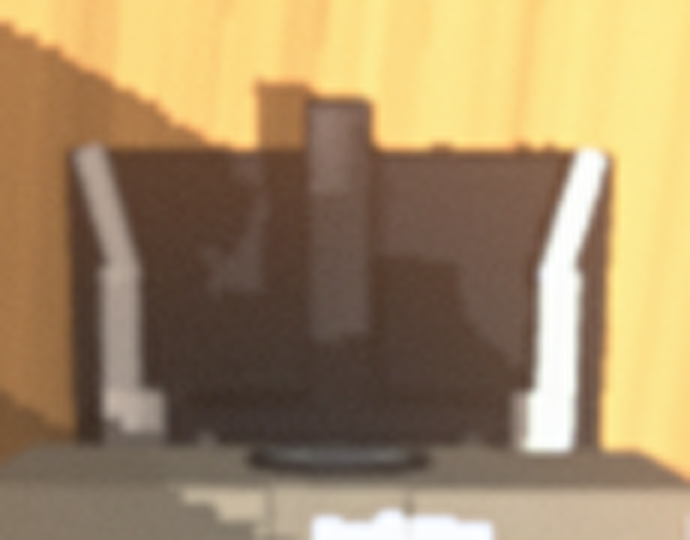

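Run:
```python
from mark import *
w,_=load('w12'); f=lambda a,b:(215+a/6,60+b/6)
for n,a,b,z in [('handle end',340,99,.094),('railL',88,148,.031),('railR',595,150,.031),('plateL',72,150,.018),('plateR',610,150,.018),('platefront',440,150,.018),('handle far',340,338,.094),('innerL',140,300,.031),('innerR',540,300,.031)]: print(n,(1000*L(onz(w,f(a,b),z))).round(1))
```

```text
handle end [-139.9   -0.2]
railL [-134.6  -57.7]
railR [-134.    58.2]
plateL [-134.9  -63.1]
plateR [-134.7   63.4]
platefront [-134.8   23.4]
handle far [-94.6  -0.3]
innerL [-101.2  -46.9]
innerR [-101.1   46.6]
```

Run:
```python
from h import *
grab('scene','s13'); print(tool()[2]['ft_force'], tool()[2]['time_s']); print(arm.finish_job())
```

```text
[0.24942752 0.85113941 0.16158051] 24.0
the job is handed in; nothing more can be done
None
```

View pics/s13.png

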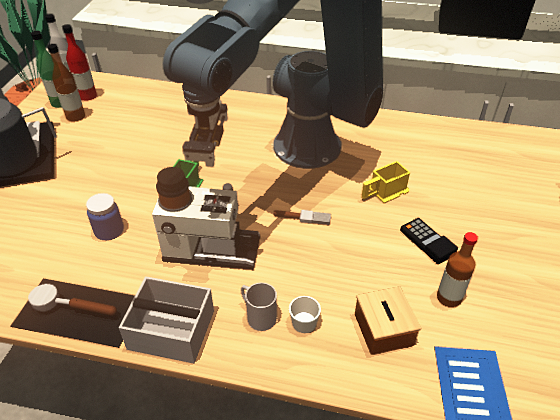

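I slid the clear bin along the rails until it met the end stop (about 14 N), drew it back about 2 mm and let go. I then rolled the grind wheel from about 0.52 rad back to its pointers in two strokes. The job was handed in at 24 s, with the gripper clear of everything.

- **Wheel:** the last wrist picture puts the red mark at about +0.01 rad. The scene and side pictures gave +0.02 and -0.05 rad, all inside the 0.1 rad limit.
- **Bin:** it is straight in the rails, less than 1 mm off across them. The checks on depth disagree slightly. The force readings put it at home, but I felt no sharp click at the catch. The wrist picture shows the handle about 2.5 mm deeper than nominal, give or take 1 to 2 mm. Even against the end stop, 2 mm past home, it would be within the 4 mm limit. I did not press it again to confirm.
- **Other things on the counter:** all look unmoved and upright in the last picture.

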